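# Snap the lid home on a centrifuge bucket and lift the bucket out of its stand

### The arm

A 7-joint arm with a two-finger parallel gripper is mounted at the origin on a cart in front of the work surface, level with it; the furniture and walls round the work are solid. World frame = base frame: x ahead of the robot, y to its left, z up, the work surface at z = 0. Lengths are in m, angles in rad, forces in N, time in s.
With the tool pointing down it reaches from about 0.425 to 0.875 m from the base axis. Payload 8.4 kg.
Tool frame: the origin (TCP) lies on the centre line of the jaws, within the pads' length; the fingertips stand 25 mm ahead of it and the grasp point (between the pads) lies 6 mm ahead of it; z points along the fingers, y is the line along which they close (so a half turn about z gives the same grasp; the last joint's range is limited). The gripper opens to 85 mm and grips with 20 to 120 N. Pads are 22 mm wide; open, the fingers measure 114 mm over their backs; the gripper's body (76 mm by 85 mm) begins 54 mm behind the grasp point. The pads swing forward as they close: fully open they stand 13 mm farther back than shut.
Start: joints at [1.1, 0.333, 0.04, 1.465, -0.013, 1.343, -0.059], TCP at [0.236, -0.606, 0.223] pointing down, gripper open.
Joint ranges: [-2.58, 2.58], [-0.38, 2.09], [-1.3, 1.39], [0.25, 2.4], [-1.5, 4.64], [0.08, 2.09], [-2.65, 2.65]. Speed limits (rad/s): [2.22, 2.22, 2.79, 2.79, 3.14, 3.14, 3.14].

### API

Orientations are given as [roll, pitch, yaw] about the fixed x, y, z axes, in that order (R = Rz(yaw) Ry(pitch) Rx(roll)).
In Python, from station import r gives the robot as it stands.
- The arm moves only by the tool carry_out, never from a script. Its argument "moves" is a list of rows, each a list of 5 numbers: the opening, from -1 (shut) to 1 (fully open), then the shift along the tool's x, y, z scaled (see below), then the turn about the tool's z scaled (see below). A call has 1 to 8 rows; each row shifts and turns the commanded pose from where the row before left it, along the tool's axes as they then stand; what a row does not reach is not made up. The controller multiplies each number of a shift by 6 cm and each number of a turn by 5 degrees. A row lasts 1/8 s, in which the tool goes at most 62.5 mm and 10.7 degrees, less where a joint would pass 70% of its speed; a pose out of reach is approached as far as the arm can. A call with a number of a shift or a turn outside -1 to 1 is refused whole. A call with a gripper value outside its range is refused whole. The fingers move at their own pace and stop on an object; "newtons" is the grip in N (left out, the last holds). Time passes only in rows, so rows that do not move let the fingers close. It gives the time, the measured TCP pose, the force, the opening and the grip force at its end, in the units of the state.
- r.sense(): the state, without advancing time (a new reading comes with each control period).
- r.read_camera(name): name is "side" or "top"; returns a dict with "image" (384x512x3 uint8, blue, green, red), "fx", "fy", "cx", "cy" (pixels), "xyz" and "rotation" of the camera in the world. Camera axes: x right, y down, z forward; pixel columns grow to the right and rows downward; lengths in m; the calibration is good to about 2 mm. A picture is of the moment at which its call begins. There is no depth.
- r.sign_off(): hands the job in; it is judged then, once.
The state is a dict: "time": time; "q": joint angles; "joint_vel": joint speeds; "effort": joint torques, N m; "tool_pos": TCP position; "ee_rot": TCP orientation; "force": force on the tool from outside, world axes, zero at the start; "ft_torque": the same for the moment, N m; "width": finger opening in m; "gripper_force": force on a finger pad.
Only numpy, scipy, OpenCV 4.12 (cv2) and the standard library are available. Lean on these libraries where they do the work, as an engineer would, in place of code of your own. Each camera call takes 0.05 s, during which the arm holds its last target. There are 200 camera calls.

### The job

Two centrifuge buckets stand in a bench stand; one is open, and on the other a clear lid with a bridge handle is only resting on its four spring latches. Press that lid down until it is fully home on the rim and the latches have snapped over it, then take the bucket by the lid's handle and lift it up out of the stand until its foot is at least 8 cm above the top of the stand. Keep it upright and steady all the way, leave the open bucket standing in its well, and finish while still holding the bucket level and still in the air: do not put it down or let go.

Things in the scene. Friction and masses are not known exactly. Their poses are not given: they have to be found in the camera images.
- stand: bench stand, fixed: a grey plate 110 x 250 x 8 mm with two round grey sockets 85 mm wide and 40 mm high (from the bench), 62.5 mm either side of its middle along its long side (its y axis). Origin: centre of its underside, at bench height; z up. The wells are 76 mm wide and 32 mm deep, their floor 8 mm up; a bucket stands in one with about 2 mm play.
- bucket: the bucket to close and lift: aluminium cup, 72 mm wide, 90 mm high to its flat rim, about 0.4 kg, four vials fixed inside. Stands in either of the two wells, turned at any angle. Origin: centre of its underside; z along its axis, up. Outside it carries four dark steel spring latches at 45 degrees to its x and y axes, and a small boss on each x side.
- bucket_rim (a point): centre of that bucket's rim, 90 mm above its origin. The latches reach 46 mm from the axis and 17 mm above the rim. Their noses hook in over the rim, upper faces steep ramps: a lid pushed down spreads them against springs (8 to 13 N in all, easing off over the last 4 mm), then they snap back over its flange and hold it against lifting.
- lid: round clear plastic lid on that bucket, flange 74 mm wide and 6 mm thick, plug below 14 mm deep with 1 mm play in the bore, white bridge handle on top; 80 g. Origin: centre of the flange's underside; z up. Fully home, it lies on the rim, 90 mm above the bucket's origin; at the start it rests level on the latch ramps about 10 mm higher and would come off if pulled.
- lid_grip (a point): middle of the handle's bar, on the lid's axis, 38 mm above the lid's origin; axes as the lid's. The bar runs along y: 66 mm long, 14 mm wide, 14 mm high (from 7 mm below to 7 mm above this point), on two legs centred 27 mm either side; its middle 40 mm is open below, 25 mm clear over the flange.
- open_bucket: the other bucket in the stand, of the same make and size, without a lid; to be left standing in its well. Origin: centre of its underside.
- spare_lid: the open bucket's lid, like the other, lying on the bench on its plug; not needed. Origin: centre of its flange's underside.
Not all that is in view belongs to the job. Leave any pink look-alike of the lid alone.

How it is judged:
By the outcome, as a careful person would: the job done as asked, in the order asked, and still so for the second after the job is handed in, while the arm keeps its last pose, push and grip.
It also fails if it takes over 42 s, if anything falls off the work surface, if the arm or the gripper's body presses on something with over 40 N, if the wrist force passes 120 N, or if a joint passes its speed limit or range.

## Working session

There is one attempt and no reset: what is moved stays moved. The work goes in short steps, Python scripts to look and compute and a tool call to move; the robot and the scene stay as the last step left them, time stands still between calls to the robot, and variables do not carry over. Pictures are saved under pics/ and viewed, at most 13 in all, crops included, and the job is handed in when it is done.

Besides the shell and the picture viewer there is one more tool, called after ">>>" by a JSON object that holds its "name" and its "arguments". carry_out: Moves the arm, as the interface text tells. Shifts and turns lie within -1 to 1; 1 stands for 6 cm of shift or 5 degrees of turn. Its arguments: {"type":"object","properties":{"moves":{"type":"array","items":{"type":"array","items":{"type":"number","minimum":-1,"maximum":1}}},"newtons":{"type":"number"}},"required":["moves"]}

```bash
mkdir -p pics
python3 - <<'E'
from station import r
import cv2
s=r.sense();print(s)
for n in("side","top"):
    c=r.read_camera(n);cv2.imwrite(f"pics/{n}0.png",c["image"]);print(n,{k:v for k,v in c.items() if k!="image"})
E
```

```text
{'time': 0.0, 'q': array([ 1.09977605,  0.33388528,  0.03991054,  1.46627704, -0.01339114,
        1.34329947, -0.05849915]), 'joint_vel': array([-0.00038153, -0.00017605,  0.0001621 ,  0.00075965,  0.00058798,
       -0.00036326,  0.00059592]), 'effort': array([-1.11383226e-03, -6.58555341e+01,  1.36457127e+00, -4.05564666e+01,
        1.67592173e-02,  1.26248942e-02, -2.50043024e-05]), 'tool_pos': array([ 0.23592964, -0.60516543,  0.22203553]), 'ee_rot': array([-3.13999482e+00,  1.28645779e-04,  3.71771210e-01]), 'force': array([ 0.58757193, -0.74211688, -0.61017053]), 'ft_torque': array([-0.0194969 ,  0.02105086,  0.00259869]), 'gripper_force': 0.0, 'width': 0.08569148480353643}
side {'fx': 362.7079865543603, 'fy': 362.7079865543603, 'cx': 253.82098076254547, 'cy': 187.96498338124394, 'xyz': array([ 0.04496291, -0.35699811,  0.54223569]), 'rotation': array([-2.07828669, -0.01826286, -0.76705211])}
top {'fx': 488.59956411288584, 'fy': 488.59956411288584, 'cx': 239.39307166319534, 'cy': 182.62165555043916, 'xyz': array([0.39846075, 0.18010995, 1.08329275]), 'rotation': array([-2.95905583, -0.00754702, -1.54866848])}
```

View pics/side0.png

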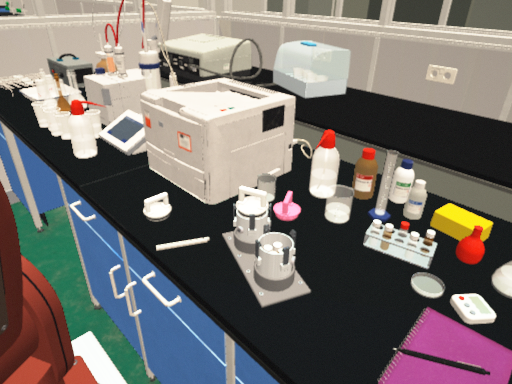

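View pics/top0.png

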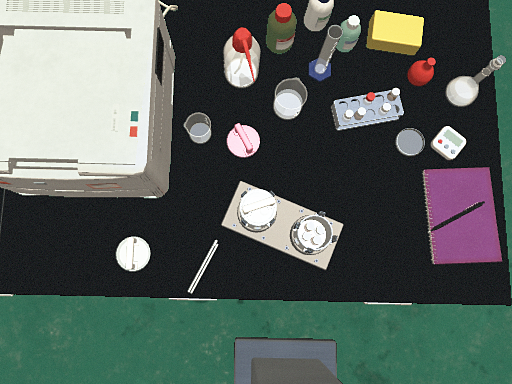

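The side view shows the lidded bucket at about (252,215) and the open one at (275,260). In the top view they are at (258,208) and (313,234), with the spare lid at (133,253) and the pink decoy at (243,140). I'll zoom in on the target.

Run:
```python
import cv2,numpy as np
a=cv2.imread("pics/side0.png")[180:280,215:315];b=cv2.imread("pics/top0.png")[170:270,215:315]
cv2.imwrite("pics/crop0.png",np.hstack([cv2.resize(x,(400,400),interpolation=cv2.INTER_CUBIC) for x in(a,b)]))
```

```text
(no output)
```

View pics/crop0.png

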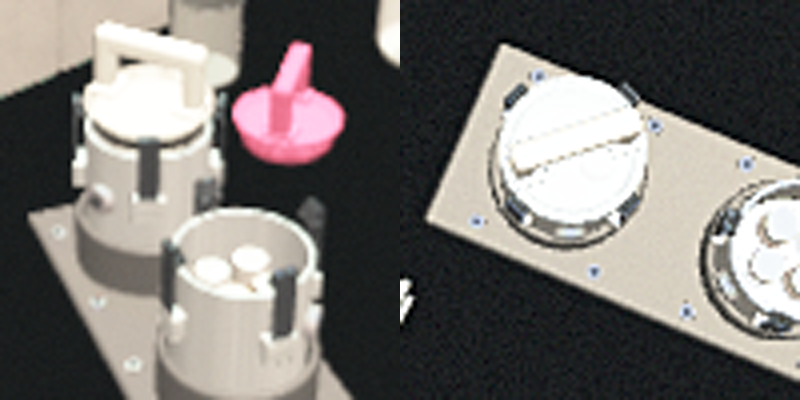

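The crop shows the bar's centre at about top px (259,205.5) and side px (253,192). In the top view its axis runs from (243.5,210.5) to (274.5,201). Next I triangulate.

```bash
cat > h.py <<'E'
import numpy as np
from scipy.spatial.transform import Rotation as R
def ray(c,p):
    d=np.array([(p[0]-c["cx"])/c["fx"],(p[1]-c["cy"])/c["fy"],1.])
    return np.array(c["xyz"]),R.from_euler("xyz",c["rotation"]).apply(d/np.linalg.norm(d))
def plane(c,p,z):
    o,d=ray(c,p);return o+d*(z-o[2])/d[2]
def tri(c1,p1,c2,p2):
    o,d=ray(c1,p1);q,e=ray(c2,p2)
    t=np.linalg.lstsq(np.c_[d,-e],q-o,rcond=None)[0]
    a,b=o+d*t[0],q+e*t[1];return (a+b)/2,np.linalg.norm(a-b)
E
python3 - <<'E'
from station import r
from h import *
s=r.read_camera("side");t=r.read_camera("top")
print("grip",tri(s,(253,192),t,(259.2,205.5)))
a,b=plane(t,(243.5,210.5),.153),plane(t,(274.5,201),.153);print(a,b,np.degrees(np.arctan2(*(b-a)[1::-1])),np.linalg.norm(a-b))
# stand corners in top
for p in((240,181),(222,225),(327,270),(344,226)):print(plane(t,p,.008))
E
```

```text
grip (array([0.5278174 , 0.13717074, 0.14783435]), np.float64(0.0014691844289076747))
[0.51617962 0.16782076 0.153     ] [0.53594465 0.10856839 0.153     ] -71.5526565905822 0.06246197960896224
[0.6008113  0.17511134 0.008     ]
[0.50130963 0.21258137 0.008     ]
[ 0.40884519 -0.01788231  0.008     ]
[ 0.50525059 -0.05641651  0.008     ]
```

>>> {"name": "carry_out", "arguments": {"moves": [[1,0.3,-0.3,-0.3,0],[1,0.56,-0.6,-0.3,0],[1,0.56,-0.6,0,0],[1,0.56,-0.6,0,0],[1,0.56,-0.6,0,0],[1,0.56,-0.6,0,0],[1,0.56,-0.6,0,0],[1,0.56,-0.6,0,0]]}}

```text
time: 1.2
tool_pos: [0.3743, -0.2604, 0.2589]
ee_rot: [3.141, -0.0, 0.372]
force: [-0.3, -0.7, 1.1]
width: 0.0852
gripper_force: 0.0
```

>>> {"name": "carry_out", "arguments": {"moves": [[1,0.65,-0.7,0,0],[1,0.65,-0.7,0,0],[1,0.65,-0.7,0,0],[1,0.65,-0.7,0,0],[1,0.65,-0.7,0,0],[1,0.65,-0.7,0,0],[1,0.5,-0.6,0,0],[1,0.3,-0.4,0,0]]}}

```text
time: 2.2
tool_pos: [0.5234, 0.1336, 0.2588]
ee_rot: [-3.141, -0.0, 0.374]
force: [0.4, -0.1, 0.3]
width: 0.0853
gripper_force: 0.0
```

>>> {"name": "carry_out", "arguments": {"moves": [[1,0,0,0,-0.7],[1,0,0,0,-1],[1,0,0,0,-1],[1,0,0,0,-1],[1,0,0,0,-1],[1,0,0,0,-1],[1,0,0,0,-1],[1,0,0,0,-1]]}}

```text
time: 3.2
tool_pos: [0.5232, 0.131, 0.2588]
ee_rot: [-3.141, 0.0, 1.047]
force: [0.4, 0.3, 0.6]
width: 0.0855
gripper_force: 0.0
```

>>> {"name": "carry_out", "arguments": {"moves": [[0.2,0,0,0,-1],[0.2,0,0,0,-1],[0.2,0,0,0,-1],[0.2,0,0,0,-1],[0.2,0,0,0,-1],[0.2,0,0,0,-1],[0.2,0,0,0,-1],[0.2,0,0,0,-1]]}}

```text
time: 4.2
tool_pos: [0.5233, 0.131, 0.2588]
ee_rot: [-3.141, 0.0, 1.745]
force: [-0.2, 0.3, -0.2]
width: 0.0515
gripper_force: 0.0
```

>>> {"name": "carry_out", "arguments": {"moves": [[0.2,0,0,0,-1],[0.2,0,0,0,-0.73],[0.2,0,0,0,0]]}}

```text
time: 4.58
tool_pos: [0.5233, 0.131, 0.2588]
ee_rot: [-3.141, -0.0, 1.892]
force: [0.0, -0.5, 0.3]
width: 0.0513
gripper_force: 0.0
```

Run:
```python
from station import r
import cv2,numpy as np
print(r.sense()["q"],r.sense()["tool_pos"],r.sense()["ee_rot"])
a=r.read_camera("side")["image"];b=r.read_camera("top")["image"]
cv2.imwrite("pics/s1.png",a);cv2.imwrite("pics/t1.png",b)
cv2.imwrite("pics/crop1.png",np.hstack([cv2.resize(x,(400,500),interpolation=cv2.INTER_CUBIC) for x in(a[140:265,200:300],b[150:275,210:310])]))
```

```text
[ 0.43898022  0.17212834 -0.85277514  1.646155    0.13161058  1.38333928
 -0.10956602] [0.52326698 0.13100091 0.25883342] [-3.14140540e+00 -4.50643073e-05  1.89233014e+00]
```

View pics/crop1.png

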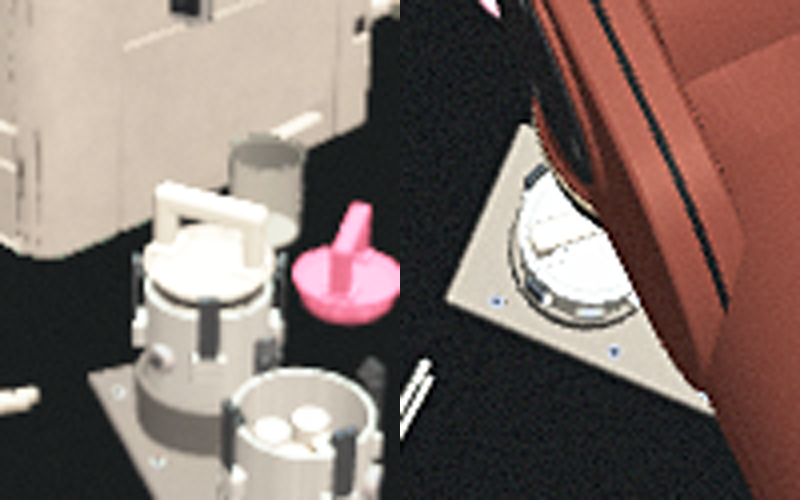

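The bucket hasn't moved. Handle bar in the side crop is at (210,208), which is side px (252.5,192). The arm hides most of the top view, and the gripper is above the side crop. I'll correct xy and drop to just above the bar.

>>> {"name": "carry_out", "arguments": {"moves": [[0.2,0.07,0.11,0.3,0],[0.2,0,0,0.5,0],[0.2,0,0,0.2,0],[0.2,0,0,0,0]]}}

```text
time: 5.18
tool_pos: [0.5278, 0.1372, 0.198]
ee_rot: [-3.14, -0.001, 1.893]
force: [-0.3, 0.3, 0.4]
width: 0.0513
gripper_force: 0.0
```

Run:
```python
from station import r
from h import *
import cv2
s=r.sense();print(s["tool_pos"],s["ee_rot"],s["q"])
c=r.read_camera("side");a=c["image"]
M=R.from_euler("xyz",c["rotation"]).inv()
for p in(s["tool_pos"],s["tool_pos"]-[0,0,.025],[.528,.137,.1478]):
    v=M.apply(np.array(p)-c["xyz"]);print(c["fx"]*v[0]/v[2]+c["cx"],c["fy"]*v[1]/v[2]+c["cy"])
cv2.imwrite("pics/s2.png",cv2.resize(a[100:240,190:330],(600,600),interpolation=cv2.INTER_CUBIC))
```

```text
[0.5277516  0.13718584 0.1979507 ] [-3.13974536e+00 -6.35067126e-04  1.89284630e+00] [ 0.41008309  0.23111762 -0.8487508   1.71992697  0.17989804  1.27375498
 -0.15671807]
253.03491786380678 171.58275547448497
252.83569474253116 181.95290215198347
252.78178267827033 192.05947125355814
```

View pics/s2.png

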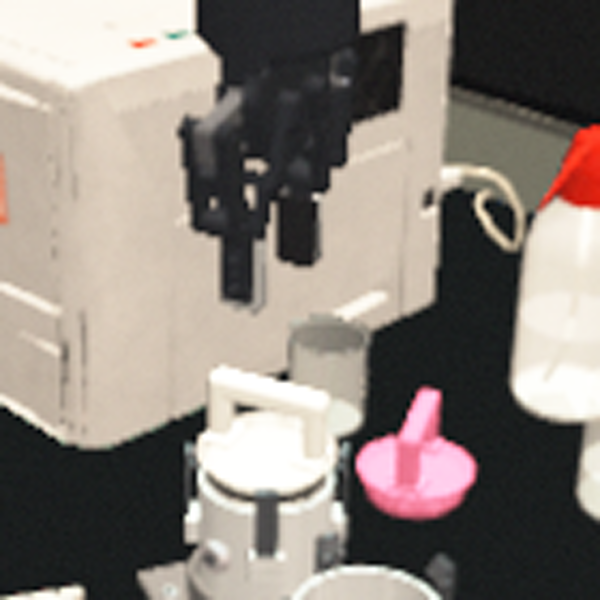

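The near fingertip is at crop (240,300) and the far one at (300,260). Their midpoint is about 12 px higher than the pose predicts. I'll check with a fresh picture whether it moved.

>>> {"name": "carry_out", "arguments": {"moves": [[-0.3,0,0,0,0],[-0.3,0,0,0,0],[-0.3,0,0,0,0],[-0.3,0,0,0,0]]}}

```text
time: 5.72
tool_pos: [0.5284, 0.1371, 0.1991]
ee_rot: [3.141, 0.0, 1.893]
force: [-0.1, -0.3, 0.4]
width: 0.0301
gripper_force: 0.0
```

Run:
```python
from station import r
import cv2,numpy as np
s=r.sense();print(s["tool_pos"],s["width"])
a=r.read_camera("side")["image"];b=r.read_camera("top")["image"]
cv2.imwrite("pics/s3.png",np.hstack([cv2.resize(x,(400,500),interpolation=cv2.INTER_CUBIC) for x in(a[100:225,200:300],b[150:275,210:310])]))
```

```text
[0.52835066 0.1371101  0.19909639] 0.030087351841151785
```

View pics/s3.png

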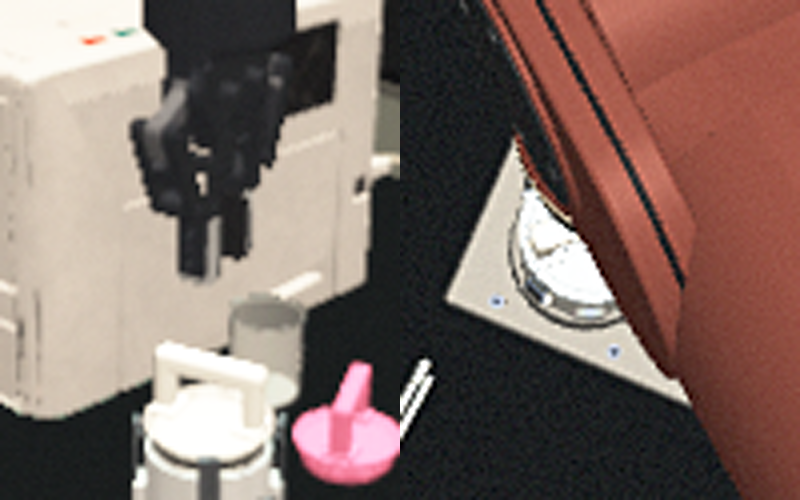

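The gripper is still, and the tips at side px of about (253.5,166) still look too high. I'll check the true silhouette by differencing, then descend in small steps.

Run:
```python
from station import r
from h import *
import cv2
c=r.read_camera("side");a=c["image"];cv2.imwrite("pics/s4.png",a)
d=np.abs(a.astype(int)-cv2.imread("pics/side0.png")).max(2)
m=(d>40)[:,225:285]
for y in range(140,200,3):
    x=np.where(m[y])[0]+225;print(y,(x.min(),x.max(),len(x)) if len(x) else "")
M=R.from_euler("xyz",c["rotation"]).inv();p=r.sense()["tool_pos"]
u=np.array([.949,.316,0])
for s in(-1,1):
  for z in(-.025,0,.02):
    v=M.apply(p+s*.02*u+[0,0,z]-c["xyz"]);print(s,z,c["fx"]*v[0]/v[2]+c["cx"],c["fy"]*v[1]/v[2]+c["cy"])
```

```text
140 (np.int64(234), np.int64(268), 35)
143 (np.int64(235), np.int64(264), 30)
146 (np.int64(236), np.int64(264), 28)
149 (np.int64(237), np.int64(261), 25)
152 (np.int64(238), np.int64(262), 25)
155 (np.int64(244), np.int64(262), 19)
158 (np.int64(244), np.int64(262), 18)
161 (np.int64(244), np.int64(262), 18)
164 (np.int64(244), np.int64(261), 17)
167 (np.int64(244), np.int64(254), 10)
170 (np.int64(249), np.int64(251), 3)
173 
176 
179 
182 
185 
188 
191 
194 
197 
-1 -0.025 248.63495065337196 185.3397686796731
-1 0 248.77077963650206 174.80729843803599
-1 0.02 248.88262948401191 166.13422172581966
1 -0.025 257.2639727301837 177.7531864150819
1 0 257.5277051861391 167.52060056635352
1 0.02 257.74463046028785 159.10409194042333
```

>>> {"name": "carry_out", "arguments": {"moves": [[0.2,0,0,0,0],[0.2,0,0,0.1,0],[0.2,0,0,0.1,0],[0.2,0,0,0,0]]}}

```text
time: 6.38
tool_pos: [0.5278, 0.137, 0.1861]
ee_rot: [-3.14, -0.0, 1.893]
force: [-0.2, 0.6, 0.8]
width: 0.0509
gripper_force: 0.0
```

>>> {"name": "carry_out", "arguments": {"moves": [[0.2,0,0,0.15,0],[0.2,0,0,0.15,0],[0.2,0,0,0.1,0],[0.2,0,0,0,0]]}}

```text
time: 6.88
tool_pos: [0.5279, 0.1371, 0.1623]
ee_rot: [-3.141, -0.0, 1.893]
force: [1.1, 1.4, 0.8]
width: 0.0511
gripper_force: 0.0
```

Run:
```python
from station import r
import cv2,numpy as np
print(r.sense()["tool_pos"],r.sense()["force"])
a=r.read_camera("side")["image"]
cv2.imwrite("pics/s5.png",cv2.resize(a[140:240,200:310],(660,600),interpolation=cv2.INTER_CUBIC))
```

```text
[0.52790836 0.13707681 0.1622773 ] [1.07148415 1.44407395 0.80620056]
```

View pics/s5.png

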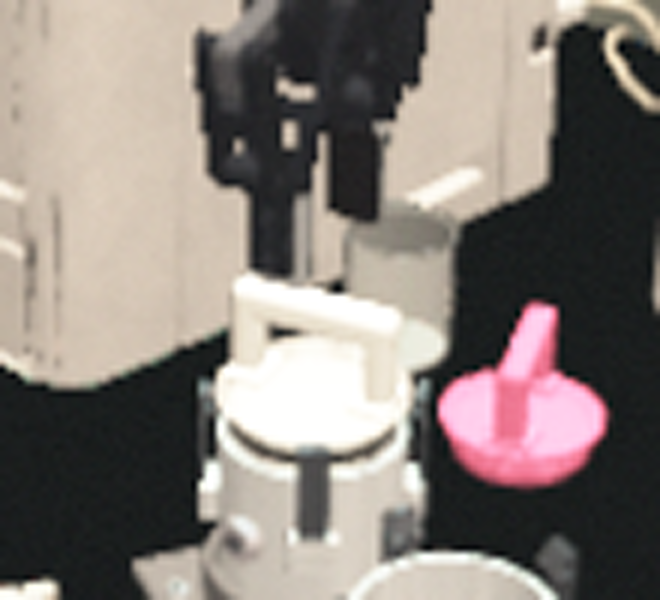

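The near finger, at crop (270,275), ends where the bar begins. There may also be a dark patch beneath the bar at (285,328), which would mean the finger is behind the bar. I'll check by differencing against the first image.

Run:
```python
from station import r
import cv2,numpy as np
c=r.read_camera("side")["image"];a=cv2.cvtColor(c,6).astype(int);b=cv2.cvtColor(cv2.imread("pics/side0.png"),6).astype(int)
print("cols 238..270 now / start")
for y in range(178,204):print(y," ".join("%3d"%v for v in a[y,238:270:1]));
print()
for y in range(184,202):print(y," ".join("%3d"%v for v in b[y,238:270:1]))
```

```text
cols 238..270 now / start
178 195 197 199 115  38  39  42  39  39  37  58 144 169 146 180 198 200 197 196 174 140 142 145 141 140 139 137 135 131 128 130 126
179 196 196 197 116  37  38  41  40  38  38  70 147 171 148 182 200 198 198 195 158 145 148 145 139 139 134 135 133 131 128 126 126
180 197 199 198 116  38  38  40  38  39  39  72 146 167 149 183 199 200 197 194 145 150 169 154 140 139 136 136 133 130 129 126 125
181 199 197 198 117  35  38  46  47  39  40  61 147 170 148 182 200 198 196 193 139 152 182 171 167 156 152 141 133 130 129 126 126
182 200 200 197 115  35  47  51  47  41  42  61 146 170 147 181 196 196 194 192 137 153 179 184 187 176 170 156 158 167 164 159 151
183 199 199 198 121  40  46  46  44  38  37  62 145 171 148 178 194 191 193 193 139 153 181 187 186 185 185 178 185 190 189 183 176
184 198 197 197 125  57  42  40  37  39  37  60 143 171 138 172 190 192 194 194 152 161 182 185 186 188 189 189 188 187 185 185 183
185 200 201 191 219 173 126 108  71  55  40  73 148 167 125 168 191 193 195 183 152 166 181 184 186 191 189 187 187 185 185 185 182
186 199 228 251 25
[... 4034 characters left out ...]
 224 225 226 229 231 227 228 233 234 234
197 133 209 226 230 231 227 217 221 233 243 246 250 251 251 251 251 248 243 238 241 240 239 225 220 226 228 229 220 228 234 234 234
198 135 208 226 229 228 226 241 252 251 248 246 249 251 252 252 251 249 247 245 247 249 251 236 222 225 228 232 224 228 233 234 234
199 131 208 224 229 228 226 251 255 254 249 249 252 253 253 253 253 252 249 248 247 248 252 239 224 224 229 230 228 229 233 233 234
200 216 227 225 229 228 242 254 255 254 252 253 254 254 254 254 254 254 254 254 253 252 251 234 221 225 229 229 228 233 235 234 228
201 254 254 253 250 247 254 255 254 253 254 255 255 255 255 255 255 255 255 255 255 254 254 239 220 225 230 229 228 239 231 202 174
```

Inconclusive: the dark slit was there at the start, and the near finger ends right at the bar's top edge. I'll get the gripper's real depth from its pixel shift between the hover (s1.png) and now.

Run:
```python
from station import r
from h import *
import cv2
c=r.read_camera("side");a=c["image"];b=cv2.imread("pics/s1.png");p=r.sense()["tool_pos"];p0=np.array([.52327,.131,.25883])
M=R.from_euler("xyz",c["rotation"]).inv()
def pr(x):
    v=M.apply(x-c["xyz"]);return np.array([c["fx"]*v[0]/v[2]+c["cx"],c["fy"]*v[1]/v[2]+c["cy"]])
for y0,y1,x0,x1 in((150,172,234,262),(155,180,238,266),(142,168,232,272)):
    res=cv2.matchTemplate(b,a[y0:y1,x0:x1],cv2.TM_CCOEFF_NORMED);_,v,_,l=cv2.minMaxLoc(res)
    x,y=l; f=lambda m,n,o:(m-o)/(2*(m+o-2*n))
    sx=f(res[y,x-1],res[y,x+1],0) if 0 else 0
    sub=lambda l_,m,h:(l_-h)/(2*(l_-2*m+h))
    dx=sub(res[y,x-1],v,res[y,x+1]);dy=sub(res[y-1,x],v,res[y+1,x])
    print("corr",v,"shift",x+dx-x0,y+dy-y0)
o,_=ray(c,(250,165))
for dep in(-.04,0,.03,.065,.1):   # point seen at px (250,165) at horizontal depth offset
    _,d=ray(c,(250,165));h=np.hypot(*(p-o)[:2])+dep
    X=o+d*h/np.hypot(*d[:2]);print(dep,X,pr(X+p0-p)-[250,165])
```

```text
corr 0.7549604177474976 shift 0.8528137 -44.880783
corr 0.703499972820282 shift 0.87657166 -44.695312
corr 0.672715425491333 shift 99.5632 76.9389
-0.04 [0.49565952 0.11331472 0.23208757] [  0.99897413 -45.18998392]
0 [0.5233351  0.14219486 0.21304255] [  0.93682542 -42.37860057]
0.03 [0.54409179 0.16385496 0.19875878] [  0.89506235 -40.48938994]
0.065 [0.56830792 0.18912508 0.18209438] [  0.85081224 -38.48767499]
0.1 [0.59252405 0.2143952  0.16542998] [  0.8107313  -36.67455775]
```

The shift matches the nominal depth, so the gripper is centred over the bar. The tips just sit about 30 mm higher than stated. I'll go down 20 mm, which is safe under either reading, and look again.

>>> {"name": "carry_out", "arguments": {"moves": [[0.2,0,0,0.1,0],[0.2,0,0,0.12,0],[0.2,0,0,0.1,0],[0.2,0,0,0,0]]}}

```text
time: 7.52
tool_pos: [0.5279, 0.1371, 0.143]
ee_rot: [-3.14, -0.0, 1.893]
force: [0.3, 0.3, 0.4]
width: 0.0514
gripper_force: 0.0
```

Run:
```python
from station import r
import cv2,numpy as np
print(r.sense()["tool_pos"],r.sense()["force"])
a=r.read_camera("side")["image"]
cv2.imwrite("pics/s6.png",cv2.resize(a[140:240,200:310],(660,600),interpolation=cv2.INTER_CUBIC))
```

```text
[0.52786902 0.1370641  0.14304077] [0.25783335 0.31249056 0.39042119]
```

View pics/s6.png

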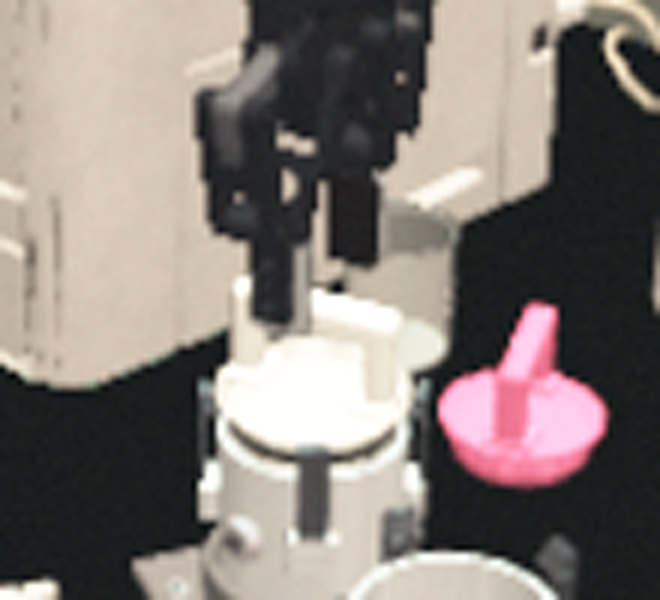

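The near finger now passes in front of the bar, with its tip at crop (278,325). The far finger at (355,265) is behind it, so the jaws straddle the bar centrally. I'll go 16 mm lower and close gently.

>>> {"name": "carry_out", "arguments": {"moves": [[0.2,0,0,0.1,0],[0.2,0,0,0.1,0],[0.2,0,0,0.06,0],[0.2,0,0,0,0]], "newtons": 25}}

```text
time: 8.07
tool_pos: [0.5281, 0.1371, 0.1278]
ee_rot: [-3.141, -0.0, 1.893]
force: [-0.1, -0.1, 1.1]
width: 0.0513
gripper_force: 0.0
```

>>> {"name": "carry_out", "arguments": {"moves": [[-0.2,0,0,0,0],[-0.4,0,0,0,0],[-0.6,0,0,0,0],[-0.8,0,0,0,0],[-1,0,0,0,0],[-1,0,0,0,0],[-1,0,0,0,0],[-1,0,0,0,0]]}}

```text
time: 9.07
tool_pos: [0.5283, 0.1372, 0.1282]
ee_rot: [3.141, -0.0, 1.893]
force: [-0.0, 0.6, 2.2]
width: 0.0135
gripper_force: 29.8
```

Run:
```python
from station import r
import cv2,numpy as np
s=r.sense();print(s["tool_pos"],s["force"],s["ft_torque"],s["width"],s["gripper_force"])
a=r.read_camera("side")["image"]
cv2.imwrite("pics/s7.png",cv2.resize(a[140:240,200:310],(660,600),interpolation=cv2.INTER_CUBIC))
```

```text
[0.52834532 0.13719574 0.1282114 ] [-0.03470904  0.56135899  2.16178158] [ 0.01978865  0.03451327 -0.12628211] 0.013530145400654565 29.796843230724335
```

View pics/s7.png

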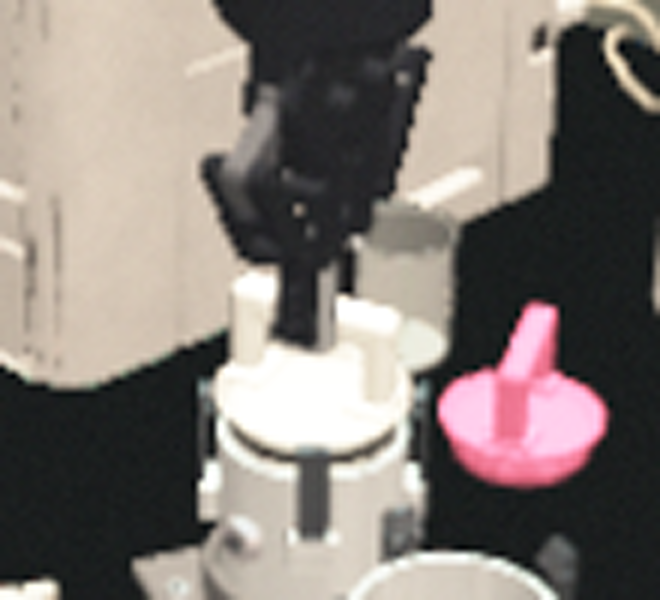

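The jaws hold the bar near its middle (finger at crop (305,310)). Width is 13.5 mm, the lid hasn't moved, and side force is near zero. I'll firm the grip and press down.

>>> {"name": "carry_out", "arguments": {"moves": [[-1,0,0,0,0],[-1,0,0,0,0],[-1,0,0,0.03,0],[-1,0,0,0.03,0],[-1,0,0,0,0]], "newtons": 80}}

```text
time: 9.75
tool_pos: [0.5288, 0.1374, 0.125]
ee_rot: [3.14, 0.0, 1.893]
force: [1.4, 0.7, 6.0]
width: 0.0122
gripper_force: 80.7
```

>>> {"name": "carry_out", "arguments": {"moves": [[-1,0,0,0.03,0],[-1,0,0,0.03,0],[-1,0,0,0,0]]}}

```text
time: 10.12
tool_pos: [0.5283, 0.1371, 0.1207]
ee_rot: [-3.142, -0.0, 1.893]
force: [0.6, 1.0, 0.9]
width: 0.012
gripper_force: 80.2
```

>>> {"name": "carry_out", "arguments": {"moves": [[-1,0,0,0.02,0],[-1,0,0,0.02,0],[-1,0,0,0,0]]}}

```text
time: 10.5
tool_pos: [0.5281, 0.1365, 0.118]
ee_rot: [-3.141, 0.001, 1.892]
force: [1.9, -1.9, -1.3]
width: 0.0118
gripper_force: 81.3
```

>>> {"name": "carry_out", "arguments": {"moves": [[-1,0,0,0.02,0],[-1,0,0,0.02,0],[-1,0,0,0,0]]}}

```text
time: 10.88
tool_pos: [0.5292, 0.1364, 0.1176]
ee_rot: [3.14, 0.002, 1.892]
force: [-1.0, -6.2, 14.7]
width: 0.0123
gripper_force: 83.5
```

Run:
```python
from station import r
import cv2,numpy as np
s=r.sense();print(s["tool_pos"],s["force"],s["ft_torque"],s["width"],s["gripper_force"])
a=r.read_camera("side")["image"];cv2.imwrite("pics/s8f.png",a)
cv2.imwrite("pics/s8.png",cv2.resize(a[140:240,200:310],(660,600),interpolation=cv2.INTER_CUBIC))
```

```text
[0.52922526 0.13642306 0.1176192 ] [-1.04521063 -6.20542535 14.66581531] [-1.22559927  0.64641719 -0.01401798] 0.012261939897075897 83.48607659339905
```

View pics/s8.png

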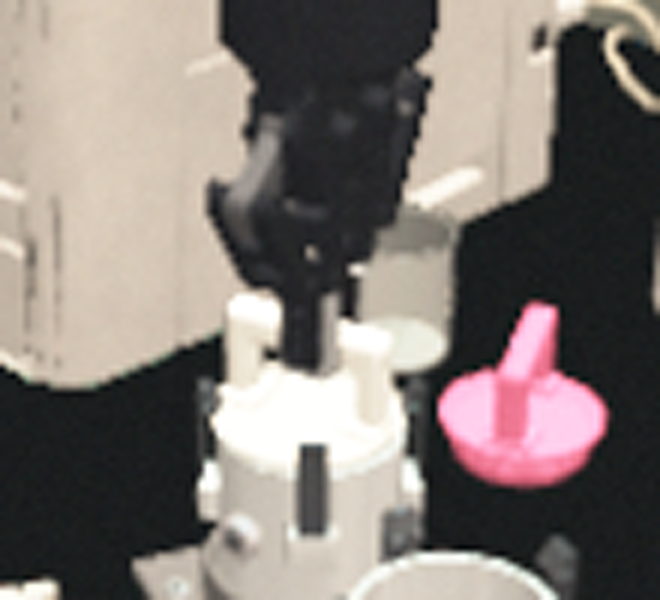

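The lid is down by about 8 to 10 mm, the bar having moved about 20 crop px, and the seam at the rim has gone. Force is now rising against a stop. I'll press a bit harder to seat it all round.

>>> {"name": "carry_out", "arguments": {"moves": [[-1,0,0,0.015,0],[-1,0,0,0,0]]}}

```text
time: 11.18
tool_pos: [0.5296, 0.1364, 0.1175]
ee_rot: [3.14, 0.002, 1.892]
force: [-3.8, -6.9, 23.2]
width: 0.0121
gripper_force: 84.5
```

>>> {"name": "carry_out", "arguments": {"moves": [[-1,0,0,0.015,0],[-1,0,0,0,0]]}}

```text
time: 11.42
tool_pos: [0.53, 0.1363, 0.1175]
ee_rot: [3.139, 0.003, 1.891]
force: [-6.4, -7.8, 30.6]
width: 0.0117
gripper_force: 85.6
```

Run:
```python
from station import r
s=r.sense();print(s["tool_pos"],s["force"],s["ft_torque"],s["width"],s["gripper_force"])
```

```text
[0.52996889 0.13633408 0.1175292 ] [-6.42556067 -7.8415288  30.6062919 ] [-1.76559441  1.85719507  0.02492267] 0.011748015394972305 85.64766883850098
```

It has hit a hard stop at 30 N after 10.5 mm of travel, so the lid is home. I'll unload, then do a small test lift and check the weight.

>>> {"name": "carry_out", "arguments": {"moves": [[-1,0,0,-0.03,0],[-1,0,0,-0.03,0],[-1,0,0,-0.03,0],[-1,0,0,-0.03,0],[-1,0,0,-0.03,0],[-1,0,0,0,0],[-1,0,0,0,0]], "newtons": 100}}

```text
time: 12.3
tool_pos: [0.528, 0.1371, 0.1231]
ee_rot: [-3.141, -0.0, 1.893]
force: [-0.4, -0.9, -6.4]
width: 0.0114
gripper_force: 97.7
```

Run:
```python
from station import r
import cv2,numpy as np
s=r.sense();print(s["tool_pos"],s["force"],s["ft_torque"],s["width"],s["gripper_force"])
a=r.read_camera("side")["image"];b=cv2.imread("pics/s8f.png")
cv2.imwrite("pics/s9.png",np.hstack([cv2.resize(x[170:270,200:300],(400,400),interpolation=cv2.INTER_CUBIC) for x in(b,a)]))
```

```text
[0.52798611 0.13711723 0.12313025] [-0.43300283 -0.9138649  -6.36400937] [-0.5549413   0.02729631  0.0622695 ] 0.01139959163869834 97.71451950073242
```

View pics/s9.png

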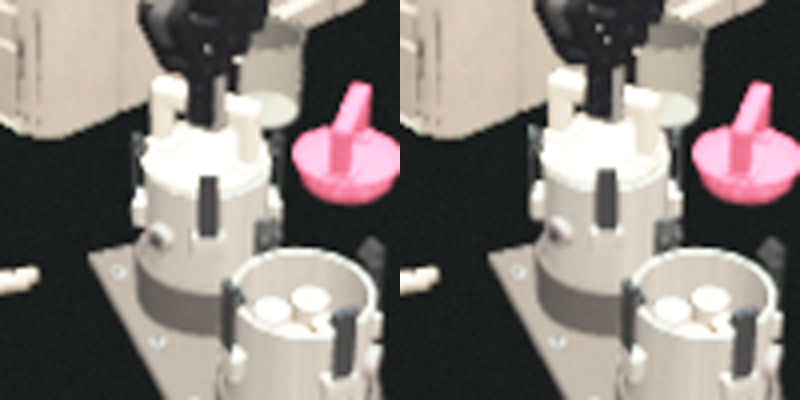

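The lid and bucket rise together, with about 6 N of weight and the latches over the flange. Now the smooth lift.

>>> {"name": "carry_out", "arguments": {"moves": [[-1,0,0,-0.05,0],[-1,0,0,-0.08,0],[-1,0,0,-0.1,0],[-1,0,0,-0.1,0],[-1,0,0,-0.1,0],[-1,0,0,-0.1,0],[-1,0,0,-0.1,0],[-1,0,0,-0.1,0]]}}

```text
time: 13.35
tool_pos: [0.5283, 0.1372, 0.1675]
ee_rot: [3.142, -0.0, 1.893]
force: [-0.3, 0.2, -5.3]
width: 0.0116
gripper_force: 97.9
```

>>> {"name": "carry_out", "arguments": {"moves": [[-1,0,0,-0.1,0],[-1,0,0,-0.15,0],[-1,0,0,-0.15,0],[-1,0,0,-0.15,0],[-1,0,0,-0.15,0],[-1,0,0,-0.15,0],[-1,0,0,-0.15,0],[-1,0,0,-0.15,0]]}}

```text
time: 14.35
tool_pos: [0.5282, 0.1372, 0.2367]
ee_rot: [-3.142, -0.0, 1.893]
force: [0.2, 0.2, -5.2]
width: 0.0116
gripper_force: 97.8
```

>>> {"name": "carry_out", "arguments": {"moves": [[-1,0,0,-0.15,0],[-1,0,0,-0.1,0],[-1,0,0,-0.05,0],[-1,0,0,0,0],[-1,0,0,0,0],[-1,0,0,0,0]]}}

```text
time: 15.1
tool_pos: [0.5281, 0.1371, 0.2539]
ee_rot: [-3.141, -0.0, 1.893]
force: [0.5, 0.5, -6.1]
width: 0.0114
gripper_force: 97.9
```

Run:
```python
from station import r
import cv2,numpy as np
s=r.sense();print(s["tool_pos"],s["force"],s["ft_torque"],s["width"],s["gripper_force"])
a=r.read_camera("side")["image"]
cv2.imwrite("pics/s10.png",cv2.resize(a[100:280,180:320],(466,600),interpolation=cv2.INTER_CUBIC))
```

```text
[0.52813423 0.13707497 0.25385283] [ 0.52861784  0.52785433 -6.08197864] [ 0.0185918  -0.0428057   0.03272933] 0.011443538452289336 97.89331197738647
```

View pics/s10.png

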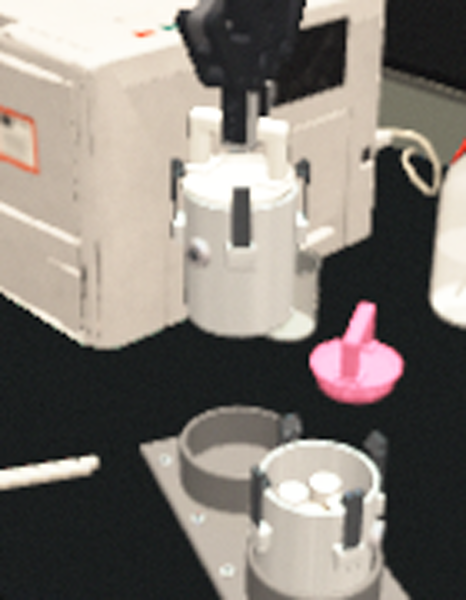

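The bucket hangs upright, with its foot at crop (240,330) about 10 cm above the stand top. Its well is empty, the open bucket still stands in its own, and torque is near zero. Handing in.

```bash
python3 -c "
from station import r
print(r.sign_off())"
```

```text
the job is handed in; nothing more can be done
None
```

Job handed in: the lid is pressed home and latched, and the bucket is held level by its handle with its foot about 10 cm above the stand top; the open bucket still stands in its well.

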